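Clamp a glued bead in the bench press

ROBOT

A 6-joint arm with a two-finger parallel gripper is mounted at the origin on the work surface. World frame = base frame: x ahead of the robot, y to its left, z up, the work surface at z = 0. Lengths are in m, angles in rad, forces in N, time in s.
With the tool pointing down it reaches from about 0.3 to 0.775 m from the base axis. Payload 14.6 kg.
Tool frame: the origin (TCP) lies midway between the tips of the shut fingers; the grasp point (between the pads) lies 19 mm behind it; x points along the fingers, y is the direction in which the jaws open and shut, and the axes are right-handed (so a half turn about x gives the same grasp; the last joint's range is limited). The gripper opens to 94 mm and grips with 3 to 60 N. Pads are 16 mm wide; open, the fingers measure 119 mm over their backs; the gripper's body (75 mm by 177 mm) begins 78 mm behind the grasp point.
Start: joints at [1.034, 0.3, 1.521, -0, 1.321, -0.067], TCP at [0.249, 0.49, 0.205] pointing down, gripper open.
Joint ranges: [-3.03, 3.03], [-0.79, 2.21], [0.23, 2.52], [-1.04, 4.18], [0, 3.07], [-2.55, 2.55]. Speed limits (rad/s): [2.22, 2.22, 2.57, 3.14, 3.14, 3.14].

INTERFACE

Orientations are given as [roll, pitch, yaw] about the fixed x, y, z axes, in that order (R = Rz(yaw) Ry(pitch) Rx(roll)).
In Python, from workcell import robot gives the robot as it stands.
- The arm moves only by the tool step_arm, never from a script. Its arguments are lists of equal length, an entry for each row: "gripper": the finger opening in mm, from 0 to 94; "xyz": the shift along the tool's x, y, z in units of 25 mm (1.0 is 25 mm), a list of three; "rot": the turn, a rotation vector about the tool's x, y, z in units of 10 degrees (1.0 is 10 degrees), a list of three. In form: {"gripper": [gripper, ...], "xyz": [[dx, dy, dz], ...], "rot": [[rx, ry, rz], ...]}. A call has 1 to 10 rows; each row is the pose to reach, as a shift and turn from the pose measured when the call began, along the tool's axes at that moment; what a row does not reach only later rows make up. A row lasts 1/8 s, in which the tool goes at most 62.5 mm and 10.7 degrees, less where a joint would pass 70% of its speed; a pose out of reach is approached as far as the arm can. A call with a gripper value outside its range is refused whole. The fingers move at their own pace and stop on an object; the grip force is fixed at half the most. Time passes only in rows, so rows that repeat a pose let the fingers close. It gives the time, the measured TCP pose, the force and the opening at its end, in the units of the state.
- robot.sense(): the state, without advancing time (a new reading comes with each control period).
- robot.get_image(name): name is "scene" or "top"; returns (picture, depth): 384x512x3 uint8, blue, green, red; 384x512 float32, m along the optical axis (not along the pixel's ray), 0 where there is no reading.
- robot.camera_params(name): a dict with "camera_matrix" (3x3 intrinsics, pixels), "extrinsics" (4x4, takes a point from world to camera coordinates). Camera axes: x right, y down, z forward; pixel columns grow to the right and rows downward; lengths in m; the calibration is good to about 2 mm. A picture is of the moment at which its call begins. camera_params takes no time and is no camera call.
- robot.sign_off(): hands the job in, once; it reports no verdict.
Trained networks look in the newest picture that a camera, given by its name, has taken for a name from the list of things; names that differ only in an ending like _2 or _b are one class to them, and where a whole thing is asked for, a point or a joint stands for the part that bears it (a point fixed in the world has none). Each returns a list of dicts, best first, with "score" (0 to 1); they miss things now and then, are a little off and sometimes report something else, mostly with a low value. They report only what shows in the picture. A call takes as long as a camera call.
- robot.search_frame(camera, name): "at" ([x, y, z] in m, in world coordinates, good to about 4 mm: the middle of the surface that is visible of it).
The state is a dict: "time_s": time; "joint_positions": joint angles; "dq": joint speeds; "joint_efforts": joint torques, N m; "eef_pos": TCP position; "eef_rot": TCP orientation; "ft_force": force on the tool from outside, world axes, zero at the start; "wrist_torque": the same for the moment, N m; "finger_gap": opening from 0.0 (shut) to 1.0 (fully open).
Only numpy, scipy, OpenCV 4.12 (cv2) and the standard library are available. Lean on these libraries where they do the work, as an engineer would, in place of code of your own. Each camera call takes 0.05 s, during which the arm holds its last target.

TASK

The silver bead in the little bench press has just been glued and must be kept clamped while it sets. Turn the black bar-shaped knob clockwise until it clicks past its detent and the catch arm is swung well clear of the ram; then press the round wooden palm pad 24 mm down (within about 4 mm, never all the way to the bottom stop) against its spring and keep holding it there: the program finishes while still holding the pad down. Leave the bowl, pliers, file and ring lying where they are.

Things in the scene. Friction and masses are not known exactly. Their poses are not given: they have to be found in the camera images.
- press: The fixed grey bench press, a C-frame seen from its -x face: steel base 130 x 220 x 16 mm (x, y, z), a column 50 x 50 mm at its +y end and a beam 56 x 190 mm, 105 to 145 mm above the table. Origin at the centre of the base's underside on the table; z up. The ram's vertical axis passes through (0, -60 mm), the knob's vertical axis through (0, +60 mm) of this frame. It turns about the vertical by up to 0.5 rad either way from start to start.
- catch_grip (a point): Point on the knob's vertical axis at the height to grip it, 208 mm above the table. The knob's grip is an upright black bar 14 mm thick (along this point's x), 42 mm long (along its y) and 42 mm tall, from 182 to 224 mm above the table, on a round shaft of radius 15 mm. A flat steel catch arm, 16 mm wide and 10 mm thick, its top 180 mm above the table, reaches 107 mm out from the axis along this point's -y, in line with the bar. The point turns with the knob.
- catch (a joint): Knob angle in rad, growing as the knob turns clockwise seen from above: 0 to 0.08 at the start (arm lying under the palm pad, blocking the ram), end stop at 1.25. A spring detent resists with up to about 0.15 N m between 0.18 and 0.5 and then snaps the knob onward to about 0.8; it is past its click and clear beyond 0.7, and stays where it is left there. Arm angle in the press frame: at 0 it points along the press's -y, and it swings towards the press's -x.
- ram_top (a point): Centre of the flat top of the round wooden palm pad on the ram, pad diameter 44 mm, 14 mm thick, top 200 mm above the table when up; it goes straight down with the ram.
- ram (a joint): Ram travel in m: 0 up, 0.035 at the bottom stop. Return spring: 4 N to start moving, plus 0.25 N per mm. From 14 mm on the sprung brass punch below it (1.4 N, plus 0.45 N per mm) also bears on the bead, so that holding 24 mm takes about 16 N. While the catch arm is in, the ram is blocked after about 6 mm. It springs back up when let go.
- punch: The brass punch, a 12 mm rod sprung in the ram, hanging over the bead; it cannot be reached easily and need not be touched. Its origin lies on the ram's axis at table level when the ram is up.
- bead: The white silver bead, a ball of 18 mm, loose, origin at its centre, resting in the hole of the steel die block (44 x 44 mm, top 38 mm above the table) right under the punch. Already in place: do not touch.
- bowl: Bystander: earthenware bowl of beads, 116 mm across, 45 mm tall; origin under its centre.
- pliers: Bystander: pliers lying flat, 170 mm long, 13 mm tall; origin under the pivot.
- file: Bystander: hand file with a wooden handle lying flat, 190 mm long, 14 mm tall; origin near its middle.
- finger_ring: Bystander: small brass finger ring of 21 mm, lying flat, origin under its centre.

How it is judged:
By the outcome, as a careful person would: the job done as asked, in the order asked, and still so for the second after the job is handed in, while the arm keeps its last pose, push and grip.
It also fails if it takes over 42 s, if anything falls off the work surface, if the arm or the gripper's body presses on something with over 40 N, if the wrist force passes 120 N, or if a joint passes its speed limit or range.

## Working session

There is one attempt and no reset: what is moved stays moved. The work goes in short steps, Python scripts to look and compute and a tool call to move; the robot and the scene stay as the last step left them, time stands still between calls to the robot, and variables do not carry over. Pictures are saved under pics/ and viewed, and the job is handed in when it is done.

Besides the shell and the picture viewer there is one more tool, called after "Emit:" as a command line: name --argument value ..., lists and objects as JSON in quotes. step_arm: Moves the arm, as the interface text tells. Its arguments: {"type":"object","properties":{"gripper":{"type":"array","items":{"type":"number"}},"xyz":{"type":"array","items":{"type":"array","items":{"type":"number"}}},"rot":{"type":"array","items":{"type":"array","items":{"type":"number"}}}},"required":["gripper","xyz","rot"]}

```bash
mkdir -p pics; ls
cat > h.py <<'E'
import numpy as np, cv2
from workcell import robot
def snap(n,f):
    im,d=robot.get_image(n); cv2.imwrite('pics/'+f,im); np.save('pics/'+f+'.npy',d); return im,d
def cloud(n,d):
    p=robot.camera_params(n);K=np.array(p['camera_matrix']);T=np.array(p['extrinsics'])
    v,u=np.mgrid[:d.shape[0],:d.shape[1]]
    c=np.stack([(u-K[0,2])/K[0,0]*d,(v-K[1,2])/K[1,1]*d,d,np.ones_like(d)],-1)
    w=c@np.linalg.inv(T).T
    w=w[...,:3]; w[d==0]=np.nan
    return w
E
python3 - <<'E'
from h import *
for n in ('scene','top'):
    im,d=snap(n,n+'0.png')
    for k in ('press','catch_grip','ram_top','bowl','pliers','file','finger_ring'):
        print(n,k,[(np.round(r['at'],3).tolist(),round(r['score'],2)) for r in robot.search_frame(n,k)][:2])
print(robot.sense())
E
```

```text
pics
scene press [([0.614, 0.0, 0.073], 0.89)]
scene catch_grip [([0.614, 0.04, 0.178], 0.67)]
scene ram_top [([0.576, -0.064, 0.198], 0.68), ([0.668, 0.172, 0.023], 0.62)]
scene bowl [([0.669, 0.174, 0.026], 0.78)]
scene pliers [([0.611, -0.0, 0.071], 0.74)]
scene file [([0.563, -0.179, 0.011], 0.64)]
scene finger_ring [([0.56, -0.181, 0.011], 0.6)]
top press [([0.589, -0.001, 0.023], 0.66)]
top catch_grip [([0.596, 0.026, 0.182], 0.76)]
top ram_top [([0.57, -0.062, 0.201], 0.79)]
top bowl [([0.688, 0.18, 0.021], 0.87), ([0.569, -0.061, 0.2], 0.24)]
top pliers [([0.75, -0.095, 0.004], 0.9)]
top file [([0.544, -0.177, 0.015], 0.73)]
top finger_ring [([0.571, -0.062, 0.2], 0.59)]
{'time_s': 0.8, 'joint_positions': array([ 1.03442702e+00,  2.99907724e-01,  1.52099481e+00, -6.48692134e-06,
        1.32070444e+00, -6.66019948e-02]), 'dq': array([-0.00058793,  0.00057579,  0.00051778, -0.00021939, -0.00040664,
       -0.0010712 ]), 'joint_efforts': array([-3.68841283e-04, -5.31628025e+01, -3.52902746e+01,  7.08464719e-02,
        2.12444330e-02, -1.47428062e-05]), 'eef_pos': array([0.24897383, 0.49041012, 0.20544354]), 'eef_rot': array([-1.22377758,  1.57078069, -1.69354328]), 'ft_force': array([-0.28436792, -1.30465187,  0.09951724]), 'wrist_torque': array([ 0.0267185 ,  0.05166011, -0.05401339]), 'finger_gap': 0.9993681595959687}
```

View pics/scene0.png

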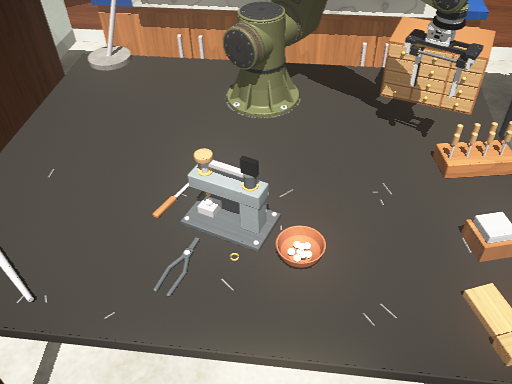

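View pics/top0.png

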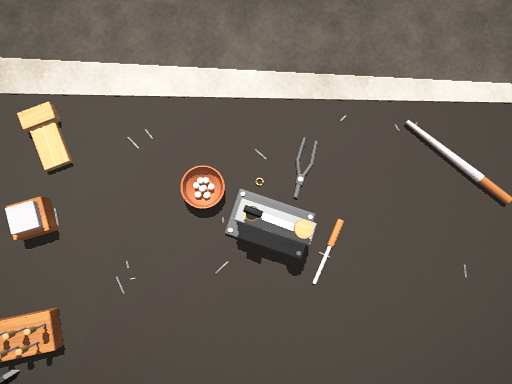

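```bash
cat > fit.py <<'E'
from h import *
import sys
def fit(d):
    w=cloud('top',d); z=w[...,2]
    def sel(lo,hi):
        m=(z>lo)&(z<hi)&(w[...,0]>.4)&(w[...,0]<.75)&(abs(w[...,1])<.2); return w[m]
    for nm,lo,hi in (('beam',.140,.150),('arm',.174,.186),('pad',.193,.206),('bar',.216,.232)):
        p=sel(lo,hi)
        if len(p)<5: print(nm,len(p)); continue
        r=cv2.minAreaRect((p[:,:2]*1000).astype(np.float32))
        print(nm,len(p),'mean',p.mean(0).round(4),'rect',np.round(r[0],1),np.round(r[1],1),round(r[2],1))
if __name__=='__main__':
    fit(np.load('pics/'+sys.argv[1]+'.npy'))
E
python3 fit.py top0.png
```

```text
beam 1104 mean [0.5917 0.0051 0.1445] rect [590.5  -4.7] [188.9  55.8] 71.9
arm 296 mean [0.5912 0.0041 0.18  ] rect [597.   9.] [116.3  29.2] 74.0
pad 308 mean [ 0.5721 -0.059   0.1995] rect [577.3  -8.8] [148.   42.4] 84.1
bar 126 mean [0.6092 0.052  0.2231] rect [609.4  51.8] [41.  13.8] 70.1
```

The top view shows the press with the black bar at px (253,211) and the pad at px (305,229). The fits agree: press yaw is about -18°, the knob is at (0.609, 0.052) and the pad at about (0.571, -0.062). The file, pliers and ring lie flat and out of the way.

```bash
cat > go.py <<'E'
from h import *
from scipy.spatial.transform import Rotation as Ro
import sys
# target x y z heading(deg of tool y)
def go(x,y,z,h):
    s=robot.sense(); R=Ro.from_euler('xyz',s['eef_rot'])
    a=np.radians(h); Y=np.array([np.cos(a),np.sin(a),0]);X=np.array([0,0,-1.]);Z=np.cross(X,Y)
    T=Ro.from_matrix(np.stack([X,Y,Z],1))
    M=R.as_matrix()
    print('t',s['time_s'],'pos',s['eef_pos'].round(4),'yhead',np.degrees(np.arctan2(M[1,1],M[0,1])).round(1),'tilt',M[:,0].round(3),'F',s['ft_force'].round(1),'gap',round(s['finger_gap']*94,1),'q',s['joint_positions'].round(2))
    print('xyz',(M.T@(np.array([x,y,z])-s['eef_pos'])/.025).round(2),'rot',np.degrees((R.inv()*T).as_rotvec()/10).round(2))
go(*map(float,sys.argv[1:]))
E
python3 go.py .6094 .0518 .27 -19.5
```

```text
t 0.8 pos [0.249  0.4904 0.2054] yhead 63.1 tilt [-0. -0. -1.] F [-0.3 -1.3  0.1] gap 93.9 q [ 1.03  0.3   1.52 -0.    1.32 -0.07]
xyz [-2.58 -9.12 20.8 ] rot [8.26 0.   0.  ]
```

Emit:
step_arm --gripper '[60,60,60,60,60,60,60,60,60,60]' --xyz '[[-2.4,-0.5,1],[-3,-1.5,3.4],[-3,-2.5,5.8],[-3,-3.6,8.2],[-3,-4.6,10.6],[-3,-5.7,13],[-3,-6.7,15.4],[-3,-7.8,17.8],[-2.8,-8.7,19.8],[-2.6,-9.1,20.8]]' --rot '[[0.5,0,0],[1.3,0,0],[2.2,0,0],[3.1,0,0],[4,0,0],[5,0,0],[6,0,0],[7,0,0],[7.8,0,0],[8.26,0,0]]'

```text
time_s: 2.05
eef_pos: [0.6109, 0.0498, 0.2702]
eef_rot: [1.514, 1.571, -0.402]
ft_force: [-0.2, 0.4, 0.0]
finger_gap: 0.639
```

```bash
python3 go.py .6094 .0518 .189 -19.5
```

```text
t 2.05 pos [0.6109 0.0498 0.2702] yhead -19.8 tilt [ 0. -0. -1.] F [-0.2  0.4  0. ] gap 60.1 q [ 0.02  0.41  1.23 -0.    1.51  0.37]
xyz [ 3.25 -0.08 -0.06] rot [-0.03  0.   -0.  ]
```

Emit:
step_arm --gripper '[60,60,60,60,10,0,0,0,0,0]' --xyz '[[1,-0.08,-0.06],[2.2,-0.08,-0.06],[3,-0.08,-0.06],[3.25,-0.08,-0.06],[3.25,-0.08,-0.06],[3.25,-0.08,-0.06],[3.25,-0.08,-0.06],[3.25,-0.08,-0.06],[3.25,-0.08,-0.06],[3.25,-0.08,-0.06]]' --rot '[[0,0,0],[0,0,0],[0,0,0],[0,0,0],[0,0,0],[0,0,0],[0,0,0],[0,0,0],[0,0,0],[0,0,0]]'

```text
time_s: 3.3
eef_pos: [0.6099, 0.0517, 0.1891]
eef_rot: [1.739, 1.57, -0.178]
ft_force: [4.5, -1.3, -0.1]
finger_gap: 0.146
```

```bash
python3 go.py .6094 .0518 .189 -77
```

```text
t 3.3 pos [0.6099 0.0517 0.1891] yhead -19.8 tilt [ 0.001 -0.    -1.   ] F [ 4.5 -1.3 -0.1] gap 13.8 q [ 0.02  0.45  1.35 -0.    1.34  0.37]
xyz [ 0.   -0.02  0.  ] rot [ 5.72 -0.   -0.01]
```

Emit:
step_arm --gripper '[0,0,0,0,0,0,0,0,0,0]' --xyz '[[0,-0.02,0],[0,-0.02,0],[0,-0.02,0],[0,-0.02,0],[0,-0.02,0],[0,-0.02,0],[0,-0.02,0],[0,-0.02,0],[0,-0.02,0],[0,-0.02,0]]' --rot '[[0.6,0,0],[1.3,0,0],[2,0,0],[2.7,0,0],[3.4,0,0],[4.1,0,0],[4.8,0,0],[5.4,0,0],[5.7,0,0],[5.7,0,0]]'

```text
time_s: 4.55
eef_pos: [0.6108, 0.0506, 0.1892]
eef_rot: [2.541, 1.566, -0.372]
ft_force: [14.8, -7.9, -4.7]
finger_gap: 0.147
```

```bash
python3 go.py .6094 .0518 .27 -77
python3 - <<'E'
from h import *
import fit
im,d=snap('top','top1.png'); fit.fit(d)
snap('scene','scene1.png')
E
```

```text
t 4.55 pos [0.6108 0.0506 0.1892] yhead -76.9 tilt [ 0.005 -0.002 -1.   ] F [14.8 -7.9 -4.7] gap 13.9 q [ 0.02  0.45  1.35 -0.    1.33  1.37]
xyz [-3.23 -0.05  0.03] rot [ 0.01 -0.02 -0.02]
beam 309 mean [ 0.5695 -0.0268  0.1442] rect [580.7 -34.8] [126.7  55.7] 71.9
arm 155 mean [0.5555 0.0395 0.1798] rect [555.6  39.4] [49.2 16. ] 13.0
pad 152 mean [ 0.572  -0.0704  0.1996] rect [572.4 -71.9] [42.1 21.1] 0.4
bar 0
```

View pics/scene1.png

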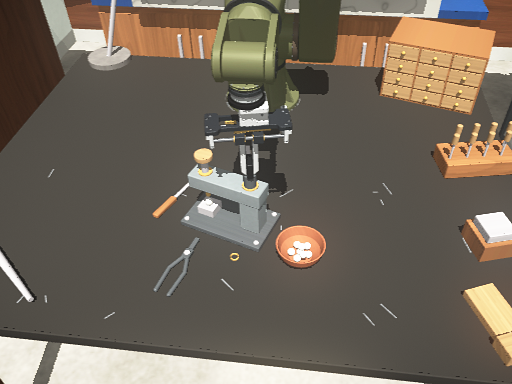

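The gripper holds the bar at px (250,183). The depth fit puts the arm about 59° (1.03 rad) from the press axis, so it is past the click. Next I release and lift.

Emit:
step_arm --gripper '[45,45,45,45,45,45,45,45]' --xyz '[[0,0,0],[0,0,0],[0,0,0],[0,0,0],[-0.8,0,0],[-1.8,0,0],[-2.8,0,0],[-3.2,0,0]]' --rot '[[0,0,0],[0,0,0],[0,0,0],[0,0,0],[0,0,0],[0,0,0],[0,0,0],[0,0,0]]'

```text
time_s: 5.65
eef_pos: [0.6106, 0.0508, 0.2705]
eef_rot: [2.649, 1.564, -0.263]
ft_force: [0.5, 0.7, -0.1]
finger_gap: 0.479
```

```bash
python3 go.py .5715 -.062 .25 -19
```

```text
t 5.65 pos [0.6106 0.0508 0.2705] yhead -76.9 tilt [ 0.006 -0.002 -1.   ] F [ 0.5  0.7 -0.1] gap 45.0 q [ 0.02  0.4   1.23 -0.    1.5   1.37]
xyz [0.82 4.04 2.55] rot [-5.79 -0.02 -0.03]
```

Emit:
step_arm --gripper '[0,0,0,0,0,0,0,0]' --xyz '[[0,0.5,0.3],[0,1.3,0.8],[0,2.2,1.4],[0,3.1,2],[0.3,3.8,2.4],[0.6,4.04,2.55],[0.6,4.04,2.55],[0.6,4.04,2.55]]' --rot '[[-0.7,0,0],[-1.6,0,0],[-2.5,0,0],[-3.4,0,0],[-4.4,0,0],[-5.3,0,0],[-5.79,0,0],[-5.79,0,0]]'

```text
time_s: 6.65
eef_pos: [0.5714, -0.062, 0.2549]
eef_rot: [1.626, 1.565, -0.276]
ft_force: [1.2, -0.2, -0.9]
finger_gap: 0.007
```

```bash
python3 go.py .5715 -.062 .203 -19;python3 - <<'E'
from h import *
import fit
im,d=snap('top','top2.png'); fit.fit(d)
snap('scene','scene2.png')
a,b=cv2.imread('pics/top2.png'),cv2.imread('pics/scene2.png')
a=cv2.resize(a[140:300,180:370],None,fx=2,fy=2);b=cv2.resize(b[90:290,130:340],None,fx=2,fy=2)
h=max(a.shape[0],b.shape[0]);pad=lambda i:cv2.copyMakeBorder(i,0,h-i.shape[0],0,0,0)
cv2.imwrite('pics/c2.png',np.hstack([pad(a),pad(b)])[:, :800])
E
```

```text
t 6.65 pos [ 0.5714 -0.062   0.2549] yhead -19.0 tilt [ 0.006 -0.002 -1.   ] F [ 1.2 -0.2 -0.9] gap 0.7 q [-0.17  0.32  1.38 -0.    1.44  0.16]
xyz [ 2.07 -0.01 -0.  ] rot [-0.   -0.   -0.03]
beam 1210 mean [0.5943 0.0083 0.1446] rect [594.7   8.2] [161.7  55.8] 71.9
arm 326 mean [0.556  0.04   0.1801] rect [561.9  44.3] [117.   29.7] 9.2
pad 80 mean [ 0.5747 -0.042   0.1991] rect [584.8   4.2] [124.1  37.3] 77.3
bar 125 mean [0.6091 0.052  0.2231] rect [609.4  51.8] [41.4 13.9] 12.8
```

View pics/c2.png

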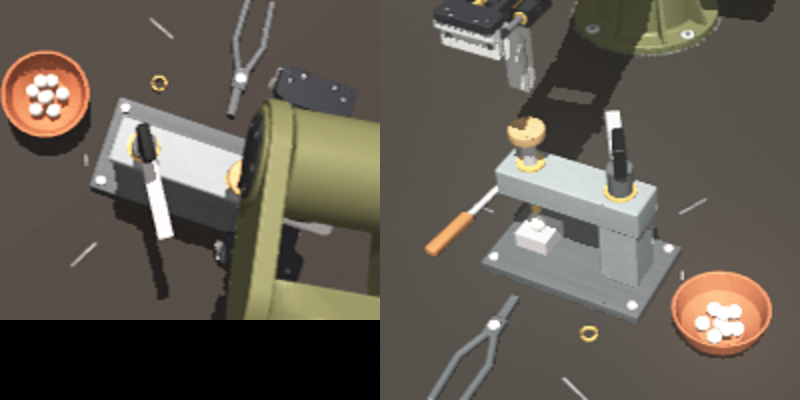

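With the gripper lifted, the arm stays clear: the bar reads 12.8°, which is about 1.03 rad. The fingertips are over the pad. Next I lower to contact, then press.

Emit:
step_arm --gripper '[0,0,0,0,0]' --xyz '[[0.7,0,0],[1.4,0,0],[1.9,0,0],[2.08,0,0],[2.08,0,0]]' --rot '[[0,0,0],[0,0,0],[0,0,0],[0,0,0],[0,0,0]]'

```text
time_s: 7.38
eef_pos: [0.5719, -0.062, 0.2031]
eef_rot: [1.631, 1.565, -0.273]
ft_force: [0.3, 0.1, 0.6]
finger_gap: 0.006
```

Emit:
step_arm --gripper '[0,0,0,0]' --xyz '[[0.1,0,0],[0.2,0,0],[0.3,0,0],[0.3,0,0]]' --rot '[[0,0,0],[0,0,0],[0,0,0],[0,0,0]]'

```text
time_s: 7.88
eef_pos: [0.5721, -0.0621, 0.1957]
eef_rot: [1.643, 1.564, -0.261]
ft_force: [1.4, 0.1, 3.5]
finger_gap: 0.004
```

```bash
python3 go.py .5715 -.062 .176 -19
```

```text
t 7.875 pos [ 0.5721 -0.0621  0.1957] yhead -19.1 tilt [ 0.007 -0.002 -1.   ] F [1.4 0.1 3.5] gap 0.4 q [-0.17  0.36  1.46 -0.    1.31  0.16]
xyz [ 0.79 -0.03  0.01] rot [-0.01 -0.   -0.04]
```

Emit:
step_arm --gripper '[0,0,0,0]' --xyz '[[0.1,-0.02,0],[0.2,-0.02,0],[0.3,-0.02,0],[0.3,-0.02,0]]' --rot '[[0,0,0],[0,0,0],[0,0,0],[0,0,0]]'

```text
time_s: 8.38
eef_pos: [0.5719, -0.062, 0.1883]
eef_rot: [1.641, 1.563, -0.263]
ft_force: [3.7, -0.9, 5.9]
finger_gap: 0.004
```

```bash
python3 go.py .5715 -.062 .176 -19
```

```text
t 8.375 pos [ 0.5719 -0.062   0.1883] yhead -19.1 tilt [ 0.007 -0.002 -1.   ] F [ 3.7 -0.9  5.9] gap 0.4 q [-0.17  0.37  1.47 -0.    1.29  0.16]
xyz [ 0.49 -0.02  0.01] rot [-0.01 -0.   -0.04]
```

Emit:
step_arm --gripper '[0,0,0,0,0,0]' --xyz '[[0.12,-0.02,0],[0.24,-0.02,0],[0.36,-0.02,0],[0.46,-0.02,0],[0.5,-0.02,0],[0.5,-0.02,0]]' --rot '[[0,0,0],[0,0,0],[0,0,0],[0,0,0],[0,0,0],[0,0,0]]'

```text
time_s: 9.12
eef_pos: [0.572, -0.062, 0.177]
eef_rot: [1.65, 1.561, -0.254]
ft_force: [1.3, -1.1, 13.9]
finger_gap: 0.009
```

```bash
python3 go.py .5715 -.062 .176 -19;python3 - <<'E'
from h import *
import fit
im,d=snap('top','top3.png'); fit.fit(d)
b,d=snap('scene','scene3.png')
print([(np.round(r['at'],3).tolist(),round(r['score'],2)) for r in robot.search_frame('scene','ram_top')][:2])
w=cloud('scene',d)
# pad top ring from scene camera near the ram axis
m=(np.hypot(w[...,0]-.5715,w[...,1]+.062)<.024)&(w[...,2]>.14)&(w[...,2]<.21)
print(np.histogram(w[m][:,2],bins=np.arange(.14,.212,.004)))
cv2.imwrite('pics/c3.png',cv2.resize(b[90:240,150:320],None,fx=4,fy=4,interpolation=cv2.INTER_CUBIC))
print(robot.sense()['ft_force'])
E
```

```text
t 9.125 pos [ 0.572 -0.062  0.177] yhead -19.1 tilt [ 0.009 -0.002 -1.   ] F [ 1.3 -1.1 13.9] gap 0.8 q [-0.17  0.37  1.49 -0.    1.27  0.16]
xyz [ 0.04 -0.02  0.01] rot [-0.01 -0.   -0.05]
beam 1081 mean [0.5962 0.0146 0.1446] rect [597.9  17.8] [141.4  55.7] 71.8
arm 327 mean [0.5562 0.0401 0.18  ] rect [561.8  44.2] [116.8  29.6] 9.3
pad 5 mean [0.6032 0.0569 0.1994] rect [602.3  56.9] [29.9  1.8] 17.7
bar 125 mean [0.6092 0.052  0.2232] rect [609.4  51.8] [41.4 13.9] 12.8
[([0.58, -0.064, 0.172], 0.53)]
(array([16, 80, 32,  3,  0,  2, 16, 19, 48, 78,  7,  8, 17, 23, 14, 19, 17]), array([0.14 , 0.144, 0.148, 0.152, 0.156, 0.16 , 0.164, 0.168, 0.172,
       0.176, 0.18 , 0.184, 0.188, 0.192, 0.196, 0.2  , 0.204, 0.208]))
[ 0.75762468 -1.44815012 12.79150889]
```

View pics/c3.png

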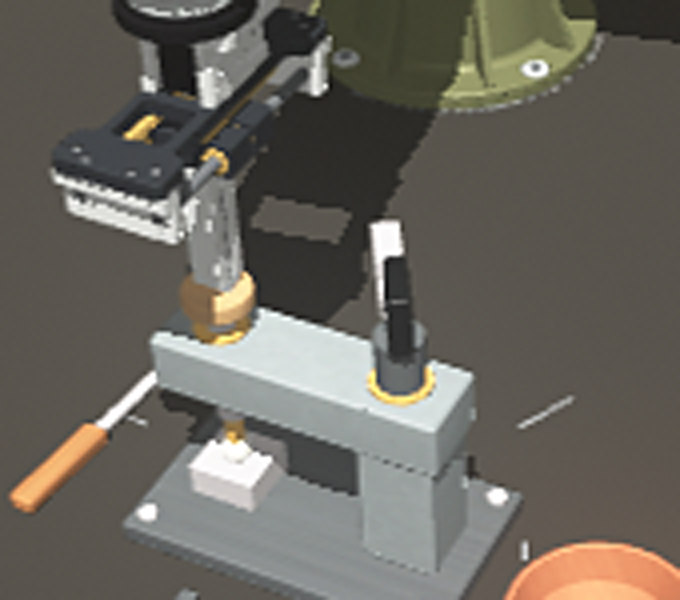

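Emit:
step_arm --gripper '[0,0,0,0,0,0]' --xyz '[[0.06,0,0],[0.06,0,0],[0.06,0,0],[0.06,0,0],[0.06,0,0],[0.06,0,0]]' --rot '[[0,0,0],[0,0,0],[0,0,0],[0,0,0],[0,0,0],[0,0,0]]'

```text
time_s: 10.02
eef_pos: [0.5721, -0.062, 0.1766]
eef_rot: [1.655, 1.56, -0.249]
ft_force: [-1.7, 0.1, 13.4]
finger_gap: -0.0
```

```bash
python3 go.py .5715 -.062 .176 -19;python3 - <<'E'
from h import *
b,d=snap('scene','scene4.png')
f=[]
for i in range(6):
    robot.get_image('scene'); f.append(robot.sense()['ft_force'][2])
print('Fz',np.mean(f),np.std(f))
for dd,z0 in ((np.load('pics/scene2.png.npy'),.2),(d,.176)):
    w=cloud('scene',dd)
    dx=cv2.Sobel
    g=np.cross(np.gradient(w,axis=1),np.gradient(w,axis=0)); nz=abs(g[...,2])/np.linalg.norm(g,axis=-1)
    m=(np.hypot(w[...,0]-.5715,w[...,1]+.062)<.021)&(nz>.9)&(abs(w[...,2]-z0)<.012)
    z=w[m][:,2]; print(len(z),np.median(z),np.percentile(z,[10,90]))
E
```

```text
t 10.025 pos [ 0.5721 -0.062   0.1766] yhead -19.1 tilt [ 0.01  -0.003 -1.   ] F [-1.7  0.1 13.4] gap -0.0 q [-0.17  0.37  1.49 -0.    1.27  0.16]
xyz [ 0.02 -0.02  0.01] rot [-0.01 -0.   -0.06]
Fz 13.33879329039749 0.7991984531312417
75 0.20002768817730943 [0.19822624 0.20186692]
36 0.17680261362286442 [0.17529073 0.17858064]
```

Emit:
step_arm --gripper '[0,0,0,0,0,0,0,0]' --xyz '[[0.07,0,0],[0.07,0,0],[0.07,0,0],[0.07,0,0],[0.07,0,0],[0.07,0,0],[0.07,0,0],[0.07,0,0]]' --rot '[[0,0,0],[0,0,0],[0,0,0],[0,0,0],[0,0,0],[0,0,0],[0,0,0],[0,0,0]]'

```text
time_s: 11.38
eef_pos: [0.5721, -0.062, 0.1759]
eef_rot: [1.655, 1.56, -0.249]
ft_force: [-2.0, 0.2, 13.9]
finger_gap: 0.004
```

Run:
```python
from h import *
im,d=snap('top','top5.png'); import fit; fit.fit(d)
b,d=snap('scene','scene5.png')
w=cloud('scene',d)
g=np.cross(np.gradient(w,axis=1),np.gradient(w,axis=0)); nz=abs(g[...,2])/np.linalg.norm(g,axis=-1)
m=(np.hypot(w[...,0]-.5715,w[...,1]+.062)<.021)&(nz>.9)&(abs(w[...,2]-.176)<.012)
print(np.median(w[m][:,2]))
for n in('bowl','pliers','file'): print(n,[(np.round(r['at'],3).tolist(),round(r['score'],2)) for r in robot.search_frame('top',n)][:1])
s=robot.sense();print(s['time_s'],s['eef_pos'],s['ft_force'])
```

```text
beam 1086 mean [0.5964 0.0148 0.1446] rect [598.1  18. ] [141.   55.7] 71.7
arm 327 mean [0.5561 0.0401 0.18  ] rect [563.8  37.9] [118.3  29.4] 17.1
pad 5 mean [0.6046 0.0574 0.1986] rect [602.2  56.8] [29.8  1.5] 17.9
bar 125 mean [0.6091 0.0521 0.223 ] rect [609.4  51.9] [41.4 14. ] 13.4
0.17589751433037026
bowl [([0.686, 0.181, 0.025], 0.98)]
pliers [([0.751, -0.094, 0.008], 0.97)]
file [([0.49, -0.152, 0.009], 0.4)]
11.625 [ 0.57210148 -0.06200892  0.17592656] [-2.65651049 -0.42720648 12.66427545]
```

```bash
python3 -c "
from workcell import robot
print(robot.sign_off())"
```

```text
the job is handed in; nothing more can be done
None
```

I turned the knob clockwise to about 1.03 rad, well past the 0.7 click. After I let go, it stayed there and the catch arm was clear of the ram. I then pressed the palm pad down with the closed fingertips and handed the job in at 11.6 s, still holding it.

- **Travel:** about 24 mm. The fingertip height (175.9 mm) and the depth image of the pad top (175.9 mm) agree, against 200 mm when up.
- **Force disagrees:** the wrist force at that depth was about 13–14 N, not the 16 N you gave. Read through the nominal spring figures, that would mean about 20–21 mm. I trusted the geometry, because two independent measurements matched.
- **Bystanders:** the detector put the bowl and pliers where they were at the start. I did not re-measure the ring. The last detection of the file was weak (score 0.4) and off its starting position, probably because the arm partly hid it. The arm stayed well above both.

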